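# Sort out the mixed-up wood samples

## Task

The three samples lie on each other's stands: put the grey decking sample on the green finned stand, fully down so that the fins sit in its grooves, the dark cedar block on the blue stand and the pale pine strip on the red stand, each lying flat in the middle of its stand and lengthwise along it. The empty cork mat is free for parking a sample on the way. Do not shift the roll of masking tape or the yellow tape measure.

Things in the scene. Friction and masses are not known exactly. Their poses are not given: they have to be found in the camera images.
- decking_center (a point): Loose grey decking sample, a block 44 wide (x) x 110 long (y) x 34 high (z) mm with fine dark lines along its top; the point is its centre, 17 mm above its underside. Its underside has three grooves running across it (along x), each 16 mm wide and 16 mm deep, at y = -31.5, 0 and +31.5 mm, open below and at both sides; the upper 18 mm are solid. It starts on the blue stand, grooves down. About 0.15 kg. To be grasped across the 44 mm width.
- pine_center (a point): Loose pale pine strip, 44 wide (x) x 140 long (y) x 19 high (z) mm; the point is its centre, 9.5 mm above its underside. It starts lying across the fin tops of the finned stand. About 0.08 kg.
- cedar_center (a point): Loose dark brown cedar block, 40 wide (x) x 110 long (y) x 22 high (z) mm; the point is its centre, 11 mm above its underside. It starts on the red stand. About 0.06 kg.
- stand_finned: Fixed dark green wooden stand with three upright aluminium fins: base 84 mm wide (its x) by 154 mm long (its y) and 10 mm high, origin at the centre of its underside, z up. The fins are 6 mm thick, 60 mm long along x, at y = -31.5, 0 and +31.5 mm, and rise 14 mm above the base (tops 24 mm above the table), so they fit the decking sample's grooves with 5 mm play either side.
- stand_blue: Fixed plywood stand with a blue felt top, 84 mm wide (its x) by 154 mm long (its y), flat top 10 mm above the table, no rim; origin at the centre of its underside.
- stand_red: Fixed plywood stand with a red felt top, 84 mm wide (its x) by 154 mm long (its y), flat top 10 mm above the table, no rim; origin at the centre of its underside.
- cork_mat: Fixed bare cork mat, empty at the start, 84 mm wide (its x) by 154 mm long (its y), flat top 6 mm above the table; origin at the centre of its underside. A place to park a sample.
- tape_roll: Bystander: loose roll of cream masking tape lying flat, 106 mm across, 24 mm high; origin at the centre of its underside. Not to be shifted.
- pocket_tape_center (a point): Bystander: loose yellow pocket tape measure, 40 x 83 x 66 mm high; the point is its centre, 33 mm above the table. Not to be shifted.
Things that resemble listed ones, but are neither listed nor needed, are in the scene too. Leave any pink look-alike of the part that bears cedar_center alone.

How it is judged:
At the end, for the whole second after the job is handed in: Decking within 12 mm of the finned stand's centre, down on its base; cedar within 15 mm of the blue stand's centre, pine within 15 mm of the red stand's, lying on them; each flat, lengthwise along its stand within 0.2 rad, released and at rest (horizontal distance between decking_center and stand_finned below 0.012 m and z of decking_center in the frame of stand_finned between 0.023 and 0.031 m and angle between the y axis of decking_center and the y axis of stand_finned, either way round below 0.2 rad and angle between each of decking_center, cedar_center, pine_center's own z axis and vertical below 0.1 rad and linear speed of each of decking, cedar, pine below 0.02 m/s and horizontal distance between cedar_center and stand_blue below 0.015 m and z of cedar_center in the frame of stand_blue between 0.017 and 0.025 m and angle between the y axis of cedar_center and the y axis of stand_blue, either way round below 0.2 rad and horizontal distance between pine_center and stand_red below 0.015 m and z of pine_center in the frame of stand_red between 0.0155 and 0.0235 m and angle between the y axis of pine_center and the y axis of stand_red, either way round below 0.2 rad); the robot touches nothing.
It fails at once if the roll of masking tape is shifted by more than 25 mm (distance of tape_roll from where it was at the start of the episode above 0.025 m).
It fails at once if the tape measure is shifted or tipped by more than 25 mm (distance of pocket_tape_center from where it was at the start of the episode above 0.025 m).
It also fails if it takes over 112 s, if anything falls off the work surface, if the arm or the gripper's body presses on something with over 40 N, if the wrist force passes 120 N, or if a joint passes its speed limit or range.

## Robot

A 6-joint arm with a two-finger parallel gripper is mounted at the origin on the work surface; the furniture and walls round the work are solid. World frame = base frame: x ahead of the robot, y to its left, z up, the work surface at z = 0. Lengths are in m, angles in rad, forces in N, time in s.
With the tool pointing down it reaches from about 0.4 to 0.825 m from the base axis. Payload 7 kg.
Tool frame: the origin (TCP) lies midway between the tips of the shut fingers; the grasp point (between the pads) lies 19 mm behind it; z points along the fingers, y is the line along which they close (so a half turn about z gives the same grasp; the last joint's range is limited). The gripper opens to 85 mm and grips with 20 to 120 N. Pads are 22 mm wide; open, the fingers measure 114 mm over their backs; the gripper's body (76 mm by 85 mm) begins 54 mm behind the grasp point. The pads swing forward as they close: fully open they stand 13 mm farther back than shut.
Start: joints at [-0.936, 0.359, 0.012, 0, -1.224, -0.288], TCP at [0.229, -0.635, 0.231] pointing down, gripper open.
Joint ranges: [-3.07, 3.07], [-1.43, 2.12], [-1.02, 1.25], [-3.03, 1.67], [-3.05, -0], [-3.03, 3.03]. Speed limits (rad/s): [2.39, 2.39, 3.01, 3.14, 3.14, 3.14].

## Interface

Orientations are given as a unit quaternion [w, x, y, z].
In Python, from station import r gives the robot as it stands. The module is installed in compiled form; this text tells all that it offers.
- The arm moves only by the tool move_arm, never from a script. Its arguments are lists of equal length, an entry for each row: "travel": the shift along the tool's x, y, z in mm, a list of three; "dr": the turn, a rotation vector about the tool's x, y, z in degrees, a list of three; "gripper": the finger opening in mm, from 0 to 85.4. In form: {"travel": [[dx, dy, dz], ...], "dr": [[wx, wy, wz], ...], "gripper": [gripper, ...]}. A call has 1 to 10 rows; each row shifts and turns the commanded pose from where the row before left it, along the tool's axes as they then stand; what a row does not reach is not made up. A row lasts 1/10 s, in which the tool goes at most 50 mm and 8.59 degrees, less where a joint would pass 70% of its speed; a pose out of reach is approached as far as the arm can. A call is refused whole if a number of a shift passes 50 or a number of a turn 8.59, either way. A call with a gripper value outside its range is refused whole. The fingers move at their own pace and stop on an object; the grip force is fixed at half the most. Time passes only in rows, so rows that do not move let the fingers close. It gives the time, the measured TCP pose, the force, the opening and the grip force at its end, in the units of the state.
- r.sense(): the state, without advancing time (a new reading comes with each control period).
- r.grab_frame(name): name is "scene" or "top" or "wrist"; returns the picture (480x640x3 uint8, blue, green, red); there is no depth.
- r.camera_params(name): a dict with "intrinsics" (3x3 intrinsics, pixels), "cam_to_world" (4x4, takes a point from camera to world coordinates). Camera axes: x right, y down, z forward; pixel columns grow to the right and rows downward; lengths in m; the calibration is good to about 2 mm. A picture is of the moment at which its call begins: read the wrist's pose just before it. camera_params takes no time and is no camera call; for the wrist camera it gives the pose at the moment of the call.
- r.sign_off(): hands the job in; it is judged then, once.
Trained networks look in the newest picture that a camera, given by its name, has taken for a name from the list of things; names that differ only in an ending like _2 or _b are one class to them, and where a whole thing is asked for, a point or a joint stands for the part that bears it (a point fixed in the world has none). Each returns a list of dicts, best first, with "p" (0 to 1); they miss things now and then, are a little off and sometimes report something else, mostly with a low value. They report only what shows in the picture. A call takes as long as a camera call. They do not tell look-alikes from the thing itself.
- r.recognise(name, camera): "xyz" ([x, y, z] in m, in the coordinates of the camera as it stood for that picture, good to about 4 mm: the middle of the surface that is visible of it).
- r.regions_of(name, camera): "pixels" (480x640 bool, what is visible of it).
The state is a dict: "time": time; "joint_positions": joint angles; "joint_vel": joint speeds; "joint_efforts": joint torques, N m; "ee_pos": TCP position; "tool_rot": TCP orientation; "wrist_force": force on the tool from outside, world axes, zero at the start; "torque": the same for the moment, N m; "gripper_width": finger opening in m; "grip_force": force on a finger pad.
Only numpy, scipy, OpenCV 4.12 (cv2) and the standard library are available. Lean on these libraries where they do the work, as an engineer would, in place of code of your own. Each camera call takes 0.05 s, during which the arm holds its last target. There are 200 camera calls.

## Working session

There is one attempt and no reset: what is moved stays moved. The work goes in short steps, Python scripts to look and compute and a tool call to move; the robot and the scene stay as the last step left them, time stands still between calls to the robot, and variables do not carry over. Pictures are saved under pics/ and viewed, at most 14 in all, crops included, and the job is handed in when it is done.

Besides the shell and the picture viewer there is one more tool, called after "Emit:" in YAML: its name, and indented under it one key for each argument. move_arm: Moves the arm, as the interface text tells. Its arguments: {"type":"object","properties":{"travel":{"type":"array"},"dr":{"type":"array"},"gripper":{"type":"array"}},"required":["travel","dr","gripper"]}

```bash
mkdir -p pics
python3 - <<'E'
from station import r
import cv2,numpy as np
s=r.sense();print(s['time'],s['ee_pos'],s['tool_rot'],s['gripper_width'])
f={}
for c in("top","scene"):
    f[c]=r.grab_frame(c);cv2.imwrite(f'pics/{c}0.png',f[c])
    p=r.camera_params(c);print(c,np.round(p['cam_to_world'],3).tolist(),p['intrinsics'][0][0])
T=r.camera_params("top")['cam_to_world'];K=np.array(r.camera_params("top")['intrinsics'])
for n in["decking_center","pine_center","cedar_center","stand_finned","stand_blue","stand_red","cork_mat","tape_roll","pocket_tape_center"]:
    for d in r.recognise(n,"top")[:3]:
        x=np.array(d['xyz']);w=(T@np.r_[x,1])[:3];u=K@x;print(n,round(d['p'],2),np.round(w,3),np.round(u[:2]/u[2]))
E
```

```text
0.0 [ 0.22922146 -0.63437143  0.23036826] [-2.09211844e-04 -1.72466631e-01  9.85015008e-01  8.07634313e-04] 0.08495870243321615
top [[-0.013, -0.99, 0.142, 0.363], [-1.0, 0.012, -0.008, -0.014], [0.006, -0.142, -0.99, 1.311], [0.0, 0.0, 0.0, 1.0]] 511.5211872638418
scene [[-0.855, -0.362, 0.372, 0.129], [-0.519, 0.595, -0.614, 0.642], [0.001, -0.717, -0.697, 0.775], [0.0, 0.0, 0.0, 1.0]] 446.6671894756201
decking_center 0.65 [0.453 0.291 0.046] [193. 273.]
pine_center 0.6 [ 0.642 -0.277  0.043] [420. 196.]
cedar_center 0.89 [ 0.615 -0.07   0.022] [338. 208.]
cedar_center 0.78 [0.649 0.115 0.034] [265. 195.]
cedar_center 0.76 [0.487 0.101 0.018] [271. 259.]
stand_finned 0.88 [ 0.626 -0.265  0.013] [413. 204.]
stand_blue 0.83 [0.451 0.288 0.01 ] [198. 275.]
stand_red 0.79 [0.648 0.102 0.012] [271. 198.]
cork_mat 0.62 [ 0.436 -0.099  0.008] [350. 279.]
tape_roll 0.58 [0.638 0.288 0.028] [198. 201.]
pocket_tape_center 0.71 [ 0.41  -0.322  0.055] [443. 287.]
```

View pics/top0.png

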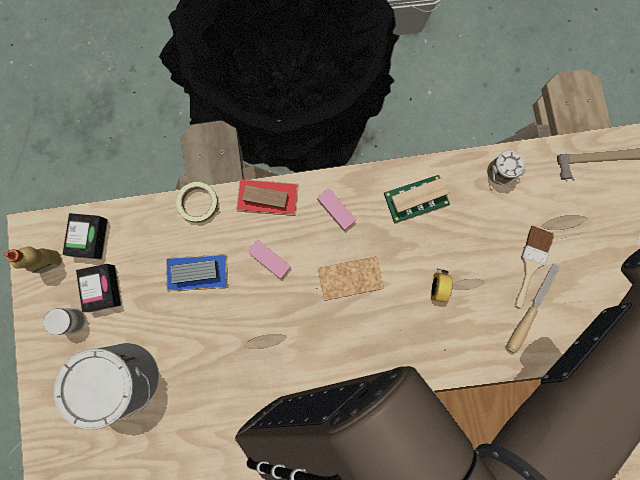

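View pics/scene0.png

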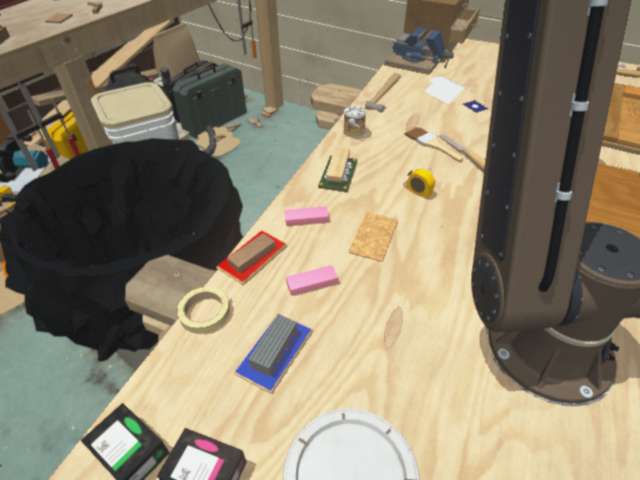

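Candidates: for cedar, the brown block on red at (266,197), versus pink look-alikes at (270,259) and (337,209), so I choose the brown one. Decking is the grey block on blue (193,273). Pine is the pale strip on the finned stand (420,196). The cork mat is at (350,278). Next I'll measure poses from the masks and take one close crop.

```bash
cat > h.py <<'E'
from station import r
import cv2,numpy as np,json
from scipy.spatial.transform import Rotation as Ro
def R0(s): q=s['tool_rot'];return Ro.from_quat([q[1],q[2],q[3],q[0]])
def rays(px,cam,z,P=None):
    P=P or r.camera_params(cam);T=np.array(P['cam_to_world']);K=np.array(P['intrinsics'])
    d=np.c_[px,np.ones(len(px))]@np.linalg.inv(K).T@T[:3,:3].T
    return T[:3,3]+d*((z-T[2,3])/d[:,2:])
def rect(mask,cam,z,P=None):
    "world min-area rectangle of the largest blob, on the plane z: centre, sizes mm, heading of long side deg"
    c=max(cv2.findContours(mask.astype(np.uint8),0,1)[0],key=cv2.contourArea)[:,0].astype(float)
    w=rays(c,cam,z,P)[:,:2]*1000
    (x,y),_,_=q=cv2.minAreaRect(w.astype(np.float32));b=cv2.boxPoints(q)
    e=[b[1]-b[0],b[2]-b[1]];e.sort(key=np.linalg.norm)
    return np.round([x,y],1),np.round([np.linalg.norm(v) for v in e],1),round(np.degrees(np.arctan2(e[1][1],e[1][0]))%180,1)
def wh():
    s=r.sense();R=R0(s).as_matrix();print('t',round(s['time'],2),'tcp',np.round(1000*np.array(s['ee_pos']),1),'yawx',round(np.degrees(np.arctan2(R[1,0],R[0,0])),1),'tilt',np.round(R[:2,2],3),'w',round(1000*s['gripper_width'],1),'F',np.round(s['wrist_force'],1));return s
def plan(x,y,z,head,n,g,tilt=True):
    "rows for TCP to x,y,z mm, tool x axis along line with heading head deg (mod 180), in n rows"
    s=r.sense();R=R0(s);p=np.array(s['ee_pos'])*1000
    a=np.degrees(np.arctan2(*R.as_matrix()[[1,0],0]));d=(head-a+90)%180-90
    h=np.radians(a+d);Rt=Ro.from_matrix(np.c_[[np.cos(h),np.sin(h),0],[np.sin(h),-np.cos(h),0],[0,0,-1]])
    rv=(R.inv()*Rt).as_rotvec(degrees=True)
    tr=[];t=np.array([x,y,z]);rr=np.round(rv/n,1)
    for i in range(n):
        v=np.round(R.inv().apply((t-p)/(n-i)),0 if i<n-1 else 1);tr.append(v.tolist());p=p+R.apply(v);R=R*Ro.from_rotvec(rr,degrees=True)
    print(json.dumps({"travel":tr,"dr":[rr.tolist()]*n,"gripper":[g]*n}))
E
python3 - <<'E'
from h import *
im=r.grab_frame("top")
for n,z in[("stand_finned",.01),("stand_blue",.01),("stand_red",.01),("cork_mat",.006),("pine_center",.043),("decking_center",.044),("cedar_center",.032)]:
    for d in r.regions_of(n,"top")[:3]: print(n,round(d['p'],2),*rect(d['pixels'],"top",z))
cv2.imwrite('pics/crop1.png',cv2.resize(im[160:310,150:470],None,fx=2.5,fy=2.5,interpolation=2))
wh();plan(610,-220,300,88,10,85)
E
```

```text
stand_finned 0.73 [ 642.4 -276.8] [ 84.5 157.6] 106.3
stand_blue 0.69 [457.9 291.5] [ 86.1 158.8] 92.7
stand_red 0.61 [650.3 112.5] [ 84.8 154.1] 84.5
cork_mat 0.69 [437.4 -99.4] [ 87.2 152.7] 100.6
pine_center 0.9 [ 644.1 -276.8] [ 48.1 143.3] 108.9
decking_center 0.82 [456.3 289.3] [ 48.1 116.9] 97.8
cedar_center 0.96 [646.1 113.6] [ 46.2 111.4] 75.8
cedar_center 0.65 [487.4 103.6] [ 39.7 105.8] 49.0
t 0.95 tcp [ 229.4 -634.8  231.3] yawx -160.1 tilt [0. 0.] w 85.4 F [-0.1  0.1 -0.4]
{"travel": [[-50.0, 26.0, -7.0], [-53.0, 20.0, -7.0], [-55.0, 14.0, -7.0], [-56.0, 7.0, -7.0], [-56.0, 0.0, -7.0], [-56.0, -6.0, -7.0], [-55.0, -13.0, -7.0], [-53.0, -19.0, -7.0], [-50.0, -25.0, -6.0], [-46.2, -31.1, -6.7]], "dr": [[-0.0, 0.0, -6.8], [-0.0, 0.0, -6.8], [-0.0, 0.0, -6.8], [-0.0, 0.0, -6.8], [-0.0, 0.0, -6.8], [-0.0, 0.0, -6.8], [-0.0, 0.0, -6.8], [-0.0, 0.0, -6.8], [-0.0, 0.0, -6.8], [-0.0, 0.0, -6.8]], "gripper": [85, 85, 85, 85, 85, 85, 85, 85, 85, 85]}
```

View pics/crop1.png

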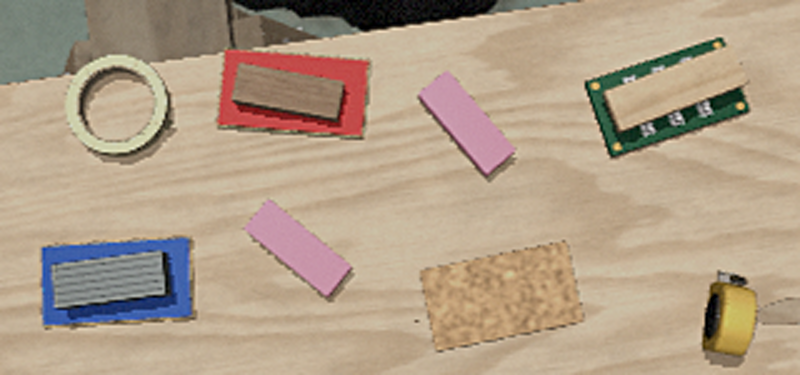

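The crop confirms the choice: brown cedar on red, grey decking on blue, pine on green fins, and the two pink blocks are look-alikes. I'll move over the pine.

Run:
```python
from h import *
plan(643,-277,240,109,12,85)
```

```text
{"travel": [[-43.0, 16.0, -1.0], [-44.0, 11.0, -1.0], [-45.0, 5.0, -1.0], [-46.0, -1.0, -1.0], [-45.0, -7.0, -1.0], [-44.0, -13.0, -1.0], [-42.0, -18.0, -0.0], [-39.0, -23.0, -1.0], [-36.0, -28.0, -0.0], [-32.0, -32.0, -1.0], [-27.0, -37.0, -0.0], [-22.5, -39.3, -0.7]], "dr": [[-0.0, 0.0, -7.4], [-0.0, 0.0, -7.4], [-0.0, 0.0, -7.4], [-0.0, 0.0, -7.4], [-0.0, 0.0, -7.4], [-0.0, 0.0, -7.4], [-0.0, 0.0, -7.4], [-0.0, 0.0, -7.4], [-0.0, 0.0, -7.4], [-0.0, 0.0, -7.4], [-0.0, 0.0, -7.4], [-0.0, 0.0, -7.4]], "gripper": [85, 85, 85, 85, 85, 85, 85, 85, 85, 85, 85, 85]}
```

Emit:
move_arm:
  travel:
    - [-43,16,-1]
    - [-44,11,-1]
    - [-45,5,-1]
    - [-46,-1,-1]
    - [-45,-7,-1]
    - [-44,-13,-1]
    - [-42,-18,0]
    - [-39,-23,-1]
    - [-36,-28,0]
    - [-32,-32,-1]
  dr:
    - [0,0,-7.4]
    - [0,0,-7.4]
    - [0,0,-7.4]
    - [0,0,-7.4]
    - [0,0,-7.4]
    - [0,0,-7.4]
    - [0,0,-7.4]
    - [0,0,-7.4]
    - [0,0,-7.4]
    - [0,0,-7.4]
  gripper: [85,85,85,85,85,85,85,85,85,85]

```text
time: 1.95
ee_pos: [0.5749, -0.3347, 0.2395]
tool_rot: [-0.0, 0.732, -0.681, 0.0]
wrist_force: [-0.5, -1.0, 0.2]
gripper_width: 0.0851
grip_force: 0.0
```

Emit:
move_arm:
  travel:
    - [-27,-37,0]
    - [-22,-39,-1]
    - [0,0,0]
    - [0,0,0]
    - [0,0,0]
  dr:
    - [0,0,-7.4]
    - [0,0,-7.4]
    - [0,0,0]
    - [0,0,0]
    - [0,0,0]
  gripper: [85,85,85,85,85]

```text
time: 2.45
ee_pos: [0.6423, -0.2778, 0.2402]
tool_rot: [0.0, 0.812, -0.583, -0.0]
wrist_force: [0.2, -0.8, -0.0]
gripper_width: 0.0852
grip_force: 0.0
```

Run:
```python
from h import *
wh();P=r.camera_params("wrist")
im=r.grab_frame("wrist");cv2.imwrite('pics/w1.png',im)
print(np.round(P['cam_to_world'],3).tolist())
for n,z in[("stand_finned",.01),("pine_center",.043)]:
    for d in r.regions_of(n,"wrist")[:3]: print(n,round(d['p'],2),*rect(d['pixels'],"wrist",z,P))
```

```text
t 2.45 tcp [ 642.3 -277.8  240.2] yawx -71.4 tilt [-0. -0.] w 85.2 F [ 0.2 -0.8 -0. ]
[[-0.948, -0.306, -0.088, 0.665], [-0.318, 0.912, 0.259, -0.343], [0.001, 0.273, -0.962, 0.383], [0.0, 0.0, 0.0, 1.0]]
stand_finned 0.96 [ 643.4 -276.1] [ 85.1 154. ] 107.8
pine_center 0.75 [ 645.6 -278.1] [ 45.6 139.5] 110.3
```

View pics/w1.png

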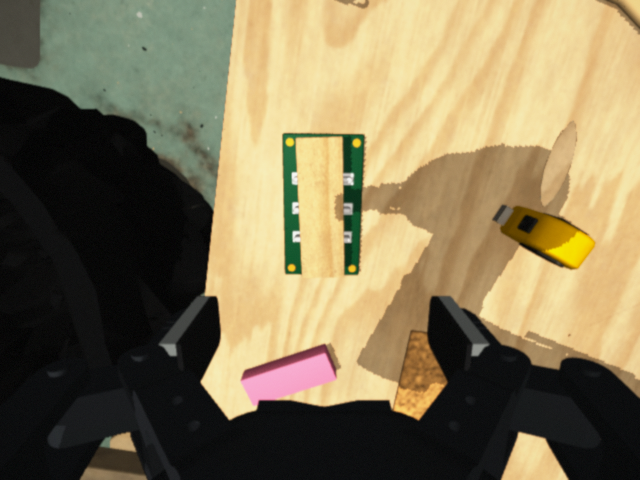

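The wrist view shows the pine at (320,205) on the finned stand (322,204), well clear of everything else. The measured sizes match, so I'll descend with the fingers pre-set to 60 mm.

Run:
```python
from h import *
plan(645,-278,23,109.7,8,60)
```

```text
{"travel": [[0.0, -0.0, 27.0], [0.0, -0.0, 27.0], [0.0, -0.0, 27.0], [0.0, -1.0, 27.0], [0.0, -0.0, 27.0], [0.0, -1.0, 28.0], [0.0, -0.0, 27.0], [0.5, -0.9, 27.7]], "dr": [[-0.0, -0.0, -0.1], [-0.0, -0.0, -0.1], [-0.0, -0.0, -0.1], [-0.0, -0.0, -0.1], [-0.0, -0.0, -0.1], [-0.0, -0.0, -0.1], [-0.0, -0.0, -0.1], [-0.0, -0.0, -0.1]], "gripper": [60, 60, 60, 60, 60, 60, 60, 60]}
```

Emit:
move_arm:
  travel:
    - [0,-1,35]
    - [0,-1,35]
    - [0,-0.5,35]
    - [0,0,35]
    - [0,0,30]
    - [0,0,20]
    - [0.5,0,15]
    - [0,0,12]
    - [0,0,0]
    - [0,0,0]
  dr:
    - [0,0,-0.4]
    - [0,0,-0.4]
    - [0,0,0]
    - [0,0,0]
    - [0,0,0]
    - [0,0,0]
    - [0,0,0]
    - [0,0,0]
    - [0,0,0]
    - [0,0,0]
  gripper: [60,60,60,60,60,60,60,60,60,60]

```text
time: 3.6
ee_pos: [0.6458, -0.2775, 0.0241]
tool_rot: [-0.0, 0.816, -0.577, 0.0]
wrist_force: [-0.2, -0.4, -0.3]
gripper_width: 0.0598
grip_force: 0.0
```

Emit:
move_arm:
  travel:
    - [0,0,0]
    - [0,0,0]
    - [0,0,0]
    - [0,0,0]
    - [0,0,0]
    - [0,0,0]
  dr:
    - [0,0,0]
    - [0,0,0]
    - [0,0,0]
    - [0,0,0]
    - [0,0,0]
    - [0,0,0]
  gripper: [30,30,30,30,30,30]

```text
time: 4.2
ee_pos: [0.6464, -0.2774, 0.025]
tool_rot: [-0.0, 0.817, -0.577, 0.001]
wrist_force: [-0.4, 0.4, 7.5]
gripper_width: 0.0426
grip_force: 62.3
```

Run:
```python
from h import *
s=wh();print(s['grip_force'])
im=r.grab_frame("wrist");cv2.imwrite('pics/w2.png',im)
```

```text
t 4.2 tcp [ 646.4 -277.4   25. ] yawx -70.5 tilt [ 0.003 -0.001] w 42.6 F [-0.4  0.4  7.5]
62.276880741119385
```

View pics/w2.png

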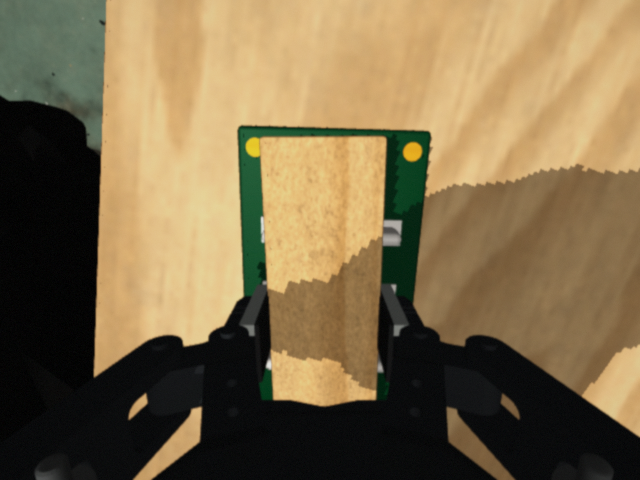

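Grasp is good (pads at (262,345) and (390,345)). The fingertips are just touching the fins, so at this opening the tips are about level with the TCP. Parking the pine on the cork.

Run:
```python
from h import *
plan(437,-99,25,100.6,10,30)
```

```text
{"travel": [[-24.0, 14.0, -0.0], [-24.0, 14.0, -0.0], [-23.0, 15.0, -0.0], [-23.0, 15.0, -0.0], [-23.0, 15.0, -0.0], [-23.0, 16.0, -0.0], [-22.0, 16.0, -0.0], [-22.0, 16.0, -0.0], [-22.0, 16.0, -0.0], [-21.6, 17.1, -0.6]], "dr": [[-0.0, -0.0, 0.9], [-0.0, -0.0, 0.9], [-0.0, -0.0, 0.9], [-0.0, -0.0, 0.9], [-0.0, -0.0, 0.9], [-0.0, -0.0, 0.9], [-0.0, -0.0, 0.9], [-0.0, -0.0, 0.9], [-0.0, -0.0, 0.9], [-0.0, -0.0, 0.9]], "gripper": [30, 30, 30, 30, 30, 30, 30, 30, 30, 30]}
```

Emit:
move_arm:
  travel:
    - [0,0,-25]
    - [0,0,-35]
    - [-24,14,-10]
    - [-24,14,0]
    - [-23,15,0]
    - [-23,15,0]
    - [-23,15,0]
    - [-23,16,0]
    - [-22,16,0]
    - [-22,16,0]
  dr:
    - [0,0,0]
    - [0,0,0]
    - [0,0,0.9]
    - [0,0,0.9]
    - [0,0,0.9]
    - [0,0,0.9]
    - [0,0,0.9]
    - [0,0,0.9]
    - [0,0,0.9]
    - [0,0,0.9]
  gripper: [30,30,30,30,30,30,30,30,30,30]

```text
time: 5.25
ee_pos: [0.4764, -0.1339, 0.0935]
tool_rot: [-0.0, 0.778, -0.628, 0.0]
wrist_force: [0.4, 0.4, -0.8]
gripper_width: 0.0429
grip_force: 61.6
```

Emit:
move_arm:
  travel:
    - [-22,16,0]
    - [-22,17,0]
    - [0,0,30]
    - [0,0,20]
    - [0,0,0]
    - [0,0,0]
  dr:
    - [0,0,0.9]
    - [0,0,0.9]
    - [0,0,0]
    - [0,0,0]
    - [0,0,0]
    - [0,0,0]
  gripper: [30,30,30,30,30,30]

```text
time: 5.85
ee_pos: [0.4362, -0.0983, 0.0437]
tool_rot: [0.0, 0.769, -0.64, -0.0]
wrist_force: [0.3, 0.3, -0.1]
gripper_width: 0.0427
grip_force: 61.4
```

Run:
```python
from h import *
wh();plan(437,-99,8.5,100.6,3,30)
im=r.grab_frame("wrist");cv2.imwrite('pics/w3.png',im)
```

```text
t 5.85 tcp [436.2 -98.3  43.7] yawx -79.5 tilt [-0. -0.] w 42.7 F [ 0.3  0.3 -0.1]
{"travel": [[0.0, -0.0, 12.0], [0.0, -0.0, 12.0], [0.8, -0.7, 11.2]], "dr": [[0.0, -0.0, -0.0], [0.0, -0.0, -0.0], [0.0, -0.0, -0.0]], "gripper": [30, 30, 30]}
```

Emit:
move_arm:
  travel:
    - [0,0,15]
    - [0,0,12]
    - [0,0,8.5]
    - [0,0,0]
    - [0,0,0]
    - [0,0,0]
    - [0,0,0]
    - [0,0,0]
  dr:
    - [0,0,0]
    - [0,0,0]
    - [0,0,0]
    - [0,0,0]
    - [0,0,0]
    - [0,0,0]
    - [0,0,0]
    - [0,0,0]
  gripper: [30,30,30,30,30,65,65,65]

```text
time: 6.7
ee_pos: [0.4364, -0.0982, 0.0082]
tool_rot: [-0.0, 0.769, -0.64, 0.0]
wrist_force: [0.2, 0.3, -0.7]
gripper_width: 0.0651
grip_force: 0.0
```

Emit:
move_arm:
  travel:
    - [0,0,0]
    - [0,0,-20]
    - [0,0,-50]
    - [0,0,-50]
    - [0,0,-50]
    - [0,0,0]
    - [0,0,0]
  dr:
    - [0,0,0]
    - [0,0,0]
    - [0,0,0]
    - [0,0,0]
    - [0,0,0]
    - [0,0,0]
    - [0,0,0]
  gripper: [65,65,65,65,65,65,65]

```text
time: 7.4
ee_pos: [0.4366, -0.098, 0.1792]
tool_rot: [-0.002, 0.769, -0.64, 0.001]
wrist_force: [-0.8, -0.7, 0.6]
gripper_width: 0.0649
grip_force: 0.0
```

Run:
```python
from h import *
wh();P=r.camera_params("wrist")
im=r.grab_frame("wrist");cv2.imwrite('pics/w4.png',im)
for n,z in[("cork_mat",.006),("pine_center",.025)]:
    for d in r.regions_of(n,"wrist")[:3]: print(n,round(d['p'],2),*rect(d['pixels'],"wrist",z,P))
plan(456,290,200,96,10,70)
```

```text
t 7.4 tcp [436.6 -98.  179.2] yawx -79.5 tilt [0.004 0.001] w 64.9 F [-0.8 -0.7  0.6]
cork_mat 0.67 [438.6 -98.5] [ 84.4 154.5] 101.2
pine_center 0.58 [436.9 -99.3] [ 44.1 139.4] 101.3
{"travel": [[-38.0, -9.0, -2.0], [-38.0, -9.0, -2.0], [-38.0, -9.0, -2.0], [-38.0, -8.0, -2.0], [-38.0, -8.0, -3.0], [-38.0, -8.0, -2.0], [-38.0, -7.0, -3.0], [-38.0, -7.0, -2.0], [-38.0, -7.0, -3.0], [-38.7, -7.1, -2.5]], "dr": [[0.0, 0.0, 0.4], [0.0, 0.0, 0.4], [0.0, 0.0, 0.4], [0.0, 0.0, 0.4], [0.0, 0.0, 0.4], [0.0, 0.0, 0.4], [0.0, 0.0, 0.4], [0.0, 0.0, 0.4], [0.0, 0.0, 0.4], [0.0, 0.0, 0.4]], "gripper": [70, 70, 70, 70, 70, 70, 70, 70, 70, 70]}
```

View pics/w4.png

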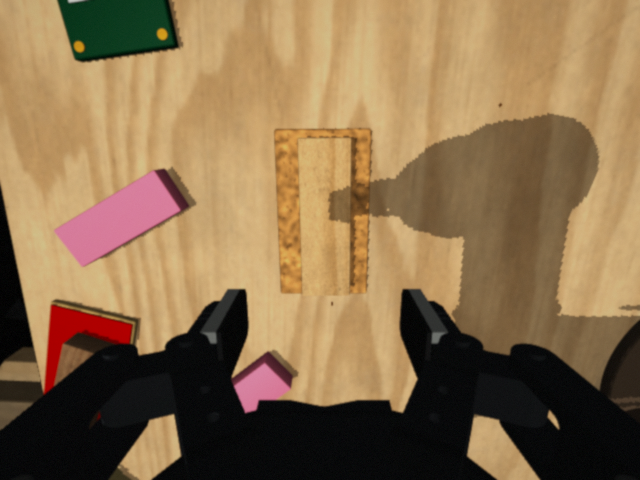

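The pine lies flat on the cork at (325,215). On to the decking.

Emit:
move_arm:
  travel:
    - [-38,-9,-2]
    - [-38,-9,-2]
    - [-38,-9,-2]
    - [-38,-8,-3]
    - [-38,-8,-3]
    - [-38,-8,-2]
    - [-38,-7,-3]
    - [-38,-7,-2]
    - [-38,-7,-3]
    - [-39,-7,-3]
  dr:
    - [0,0,0.4]
    - [0,0,0.4]
    - [0,0,0.4]
    - [0,0,0.4]
    - [0,0,0.4]
    - [0,0,0.4]
    - [0,0,0.4]
    - [0,0,0.4]
    - [0,0,0.4]
    - [0,0,0.4]
  gripper: [65,65,65,65,65,65,65,65,65,65]

```text
time: 8.55
ee_pos: [0.456, 0.2914, 0.2011]
tool_rot: [0.002, 0.746, -0.666, 0.0]
wrist_force: [1.3, 0.1, 0.6]
gripper_width: 0.065
grip_force: 0.0
```

Emit:
move_arm:
  travel:
    - [0,0,0]
    - [0,0,0]
    - [0,0,0]
  dr:
    - [0,0,0]
    - [0,0,0]
    - [0,0,0]
  gripper: [65,65,65]

```text
time: 8.85
ee_pos: [0.4562, 0.2894, 0.2015]
tool_rot: [0.001, 0.746, -0.666, 0.0]
wrist_force: [-0.4, -0.3, -0.1]
gripper_width: 0.065
grip_force: 0.0
```

Run:
```python
from h import *
wh();P=r.camera_params("wrist")
im=r.grab_frame("wrist");cv2.imwrite('pics/w5.png',im)
for n,z in[("stand_blue",.01),("decking_center",.044)]:
    for d in r.regions_of(n,"wrist")[:3]: print(n,round(d['p'],2),*rect(d['pixels'],"wrist",z,P))
```

```text
t 8.85 tcp [456.2 289.4 201.5] yawx -83.5 tilt [-0.002 -0.002] w 65.0 F [-0.4 -0.3 -0.1]
stand_blue 0.61 [457.6 292. ] [ 84.7 153.7] 92.9
stand_blue 0.36 [641.1 295.6] [107.4 116. ] 14.7
stand_blue 0.15 [456.8 299.1] [ 49.7 124.4] 96.5
decking_center 0.8 [457.3 291.5] [ 43.7 111. ] 96.7
```

View pics/w5.png

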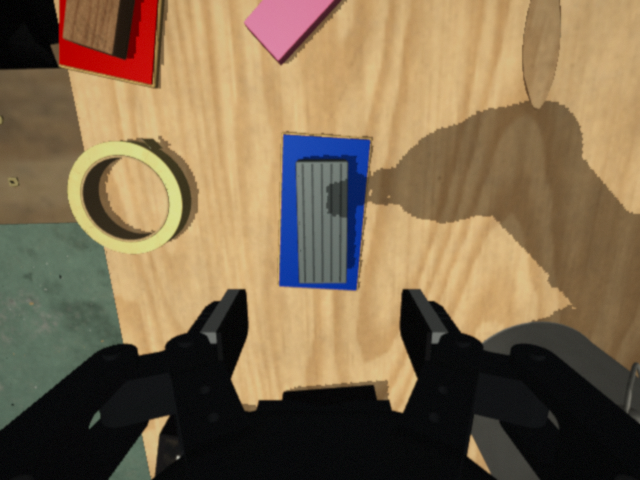

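Decking at (322,220) on blue, with sizes as given. Descending.

Emit:
move_arm:
  travel:
    - [-1,-1,35]
    - [-1,-0.3,35]
    - [0,0,35]
    - [0,0,30]
    - [0,0,20]
    - [0,0,18.5]
    - [0,0,0]
    - [0,0,0]
    - [0,0,0]
    - [0,0,0]
  dr:
    - [0,0,0]
    - [0,0,0]
    - [0,0,0]
    - [0,0,0]
    - [0,0,0]
    - [0,0,0]
    - [0,0,0]
    - [0,0,0]
    - [0,0,0]
    - [0,0,0]
  gripper: [65,65,65,65,65,65,65,65,30,30]

```text
time: 10.0
ee_pos: [0.4584, 0.2931, 0.031]
tool_rot: [-0.001, 0.746, -0.666, 0.0]
wrist_force: [-0.3, -0.9, 1.8]
gripper_width: 0.0418
grip_force: 60.9
```

Emit:
move_arm:
  travel:
    - [0,0,0]
    - [0,0,0]
    - [0,0,0]
    - [0,0,0]
  dr:
    - [0,0,0]
    - [0,0,0]
    - [0,0,0]
    - [0,0,0]
  gripper: [30,30,30,30]

```text
time: 10.4
ee_pos: [0.4584, 0.2931, 0.031]
tool_rot: [-0.001, 0.746, -0.666, 0.0]
wrist_force: [-0.4, -1.3, 5.0]
gripper_width: 0.0421
grip_force: 61.6
```

Emit:
move_arm:
  travel:
    - [0,0,-10]
    - [0,0,-40]
    - [0,0,-50]
    - [0,0,-30]
    - [0,0,0]
    - [0,0,0]
    - [0,0,0]
  dr:
    - [0,0,0]
    - [0,0,0]
    - [0,0,0]
    - [0,0,0]
    - [0,0,0]
    - [0,0,0]
    - [0,0,0]
  gripper: [30,30,30,30,30,30,30]

```text
time: 11.1
ee_pos: [0.457, 0.2919, 0.1586]
tool_rot: [0.001, 0.746, -0.666, -0.0]
wrist_force: [-0.3, -0.2, -1.3]
gripper_width: 0.0423
grip_force: 61.9
```

Run:
```python
from h import *
s=wh();print(s['grip_force'])
r.grab_frame("top")
for n,z in[("stand_finned",.01)]:
    for d in r.regions_of(n,"top")[:2]: print(n,round(d['p'],2),*rect(d['pixels'],"top",z))
P=r.camera_params("wrist");im=r.grab_frame("wrist");cv2.imwrite('pics/w6.png',im)
for d in r.regions_of("decking_center","wrist")[:2]: print(round(d['p'],2),*rect(d['pixels'],"wrist",.152,P))
for d in r.regions_of("stand_blue","wrist")[:2]: print('blue',round(d['p'],2),*rect(d['pixels'],"wrist",.01,P))
plan(643,-276,155,107.8,14,30)
```

```text
t 11.1 tcp [457.  291.9 158.6] yawx -83.6 tilt [-0.001 -0.001] w 42.3 F [-0.3 -0.2 -1.3]
61.93467736244202
stand_finned 0.88 [ 641.7 -276. ] [ 86.9 156. ] 108.0
0.62 [457.1 293.6] [ 50.2 116.4] 96.6
blue 0.81 [460.6 233. ] [33.8 82.8] 3.0
{"travel": [[42.0, -9.0, 0.0], [42.0, -8.0, 0.0], [42.0, -7.0, 0.0], [42.0, -7.0, 0.0], [42.0, -6.0, 0.0], [42.0, -6.0, 0.0], [42.0, -5.0, 0.0], [43.0, -4.0, 1.0], [43.0, -4.0, 0.0], [43.0, -3.0, 1.0], [42.0, -3.0, 0.0], [43.0, -2.0, 1.0], [42.0, -2.0, 0.0], [43.0, -0.7, 1.0]], "dr": [[0.0, -0.0, -0.8], [0.0, -0.0, -0.8], [0.0, -0.0, -0.8], [0.0, -0.0, -0.8], [0.0, -0.0, -0.8], [0.0, -0.0, -0.8], [0.0, -0.0, -0.8], [0.0, -0.0, -0.8], [0.0, -0.0, -0.8], [0.0, -0.0, -0.8], [0.0, -0.0, -0.8], [0.0, -0.0, -0.8], [0.0, -0.0, -0.8], [0.0, -0.0, -0.8]], "gripper": [30, 30, 30, 30, 30, 30, 30, 30, 30, 30, 30, 30, 30, 30]}
```

Held. I'll carry it over to the finned stand at z≈155 mm.

Emit:
move_arm:
  travel:
    - [42,-9,0]
    - [42,-8,0]
    - [42,-7,0]
    - [42,-7,0]
    - [42,-6,0]
    - [42,-6,0]
    - [42,-5,0]
    - [43,-4,1]
    - [43,-4,0]
    - [43,-3,1]
  dr:
    - [0,0,-0.8]
    - [0,0,-0.8]
    - [0,0,-0.8]
    - [0,0,-0.8]
    - [0,0,-0.8]
    - [0,0,-0.8]
    - [0,0,-0.8]
    - [0,0,-0.8]
    - [0,0,-0.8]
    - [0,0,-0.8]
  gripper: [30,30,30,30,30,30,30,30,30,30]

```text
time: 12.35
ee_pos: [0.5903, -0.1158, 0.1568]
tool_rot: [0.0, 0.791, -0.612, -0.0]
wrist_force: [-0.1, 0.2, -1.0]
gripper_width: 0.0422
grip_force: 61.9
```

Emit:
move_arm:
  travel:
    - [42,-3,0]
    - [43,-2,1]
    - [30,-2,0]
    - [15,-0.7,1]
    - [0,0,0]
    - [0,0,0]
    - [0,0,0]
  dr:
    - [0,0,-0.8]
    - [0,0,-0.8]
    - [0,0,-0.8]
    - [0,0,-0.8]
    - [0,0,0]
    - [0,0,0]
    - [0,0,0]
  gripper: [30,30,30,30,30,30,30]

```text
time: 13.05
ee_pos: [0.6316, -0.2367, 0.155]
tool_rot: [0.0, 0.807, -0.59, -0.0]
wrist_force: [0.1, 0.1, -1.2]
gripper_width: 0.0421
grip_force: 61.9
```

Run:
```python
from h import *
s=wh();P=r.camera_params("wrist");im=r.grab_frame("wrist");cv2.imwrite('pics/w7.png',im)
zt=s['ee_pos'][2]-.021+.034
for d in r.regions_of("decking_center","wrist")[:2]: print(round(d['p'],2),*rect(d['pixels'],"wrist",zt,P))
for d in r.regions_of("stand_finned","wrist")[:2]: print('fin',round(d['p'],2),*rect(d['pixels'],"wrist",.01,P))
r.grab_frame("top")
for d in r.regions_of("decking_center","top")[:2]: print(round(d['p'],2),*rect(d['pixels'],"top",zt))
```

```text
t 13.05 tcp [ 631.6 -236.7  155. ] yawx -72.3 tilt [-0.001  0.   ] w 42.1 F [ 0.1  0.1 -1.2]
0.86 [ 634.1 -243.7] [ 44.2 101.8] 107.7
fin 0.56 [ 655.8 -313.3] [73.6 84. ] 17.6
0.64 [ 620.3 -208.4] [46.9 57.4] 108.0
```

View pics/w7.png

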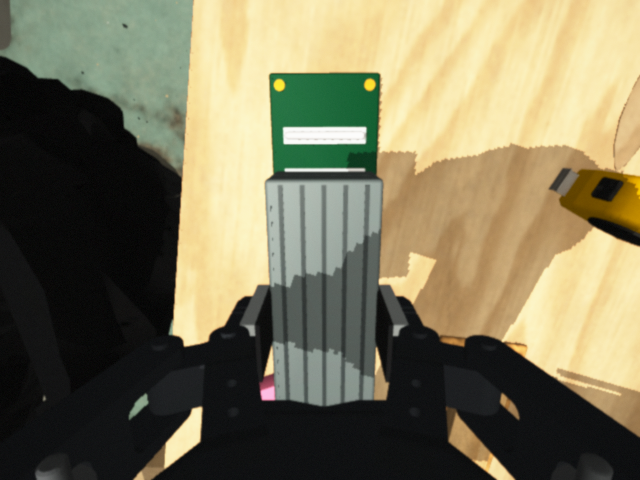

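The decking is held square at (323,290). The stand's far fin shows at (325,135), and the decking's top far edge is near row 180. I'll get sub-mm numbers from those edges.

Run:
```python
from h import *
s=wh();im=cv2.imread('pics/w7.png');g=im.mean(2)[:,295:350].mean(1)
print(np.round(g[60:80]).astype(int),np.round(g[120:152]).astype(int),np.round(g[164:188]).astype(int))
t=np.array(s['ee_pos'])*1000;X=R0(s).as_matrix()[:,:2]
def al(u,v,z): return np.round((rays([[u,v]],'wrist',z)[0]*1000-t)@X,1)
print('deck edge',[al(323,v,.168) for v in(177,179,181)],'bottom',[al(323,v,.134) for v in (171,173,175)])
print('fin',[al(325,v,.024) for v in(128,135,142)],'stand edge',[al(325,v,.01) for v in(72,73)])
```

```text
t 13.3 tcp [ 632.  -236.6  155.6] yawx -72.3 tilt [ 0. -0.] w 42.2 F [ 0.1  0.  -2.4]
[211 211 211 211 211 211 211 211 210 210 209 201 166  93  60  65  67  67
  67  67] [ 66  66  66  66  66  72 118 211 248 251 246 236 242 249 251 252 251 247
 233 226 245 251 249 228 134  69  65  66  65  66  65  65] [ 64  63  65  94 176 235 235 172  78  43  43  44  42  42  52  78 113 141
 161 173 173 167 162 162]
deck edge [array([55.9, -0.3]), array([55.1, -0.3]), array([54.4, -0.3])] bottom [array([55.1, -0.4]), array([54.2, -0.4]), array([53.3, -0.4])]
fin [array([77.1,  1.1]), array([72.1,  1.1]), array([67.1,  1.1])] stand edge [array([117.4,   1.1]), array([116.7,   1.1])]
```

The edges agree: the stand centre is +40.7 mm (x) and +1.4 mm (y) from the decking centre, which matches the earlier absolute pose. Aligning and lowering.

Emit:
move_arm:
  travel:
    - [20.7,1.4,0]
    - [20,0,0]
    - [0,0,30]
    - [0,0,30]
    - [0,0,25]
    - [0,0,15]
    - [0,0,5]
    - [0,0,0]
    - [0,0,0]
  dr:
    - [0,0,0]
    - [0,0,0]
    - [0,0,0]
    - [0,0,0]
    - [0,0,0]
    - [0,0,0]
    - [0,0,0]
    - [0,0,0]
    - [0,0,0]
  gripper: [30,30,30,30,30,30,30,30,30]

```text
time: 14.2
ee_pos: [0.6439, -0.2767, 0.0518]
tool_rot: [-0.0, 0.807, -0.59, 0.001]
wrist_force: [0.1, 0.5, -0.9]
gripper_width: 0.0418
grip_force: 61.9
```

Emit:
move_arm:
  travel:
    - [0,0,5]
    - [0,0,5]
    - [0,0,5]
    - [0,0,0]
    - [0,0,0]
  dr:
    - [0,0,0]
    - [0,0,0]
    - [0,0,0]
    - [0,0,0]
    - [0,0,0]
  gripper: [30,30,30,30,30]

```text
time: 14.7
ee_pos: [0.6427, -0.2766, 0.035]
tool_rot: [0.0, 0.807, -0.59, -0.0]
wrist_force: [-0.5, 0.5, -0.8]
gripper_width: 0.0425
grip_force: 61.9
```

No contact force with the grooves about 10 mm over the fins. Lowering the rest and releasing.

Emit:
move_arm:
  travel:
    - [0,0,2.5]
    - [0,0,1.5]
    - [0,0,0]
    - [0,0,0]
    - [0,0,0]
  dr:
    - [0,0,0]
    - [0,0,0]
    - [0,0,0]
    - [0,0,0]
    - [0,0,0]
  gripper: [30,30,30,30,30]

```text
time: 15.2
ee_pos: [0.6429, -0.2765, 0.0313]
tool_rot: [-0.0, 0.807, -0.59, -0.0]
wrist_force: [-0.3, 0.2, -1.6]
gripper_width: 0.0424
grip_force: 61.9
```

Emit:
move_arm:
  travel:
    - [0,0,0]
    - [0,0,0]
    - [0,0,0]
    - [0,0,0]
    - [0,0,-20]
    - [0,0,-50]
    - [0,0,-50]
    - [0,0,-50]
    - [0,0,0]
    - [0,0,0]
  dr:
    - [0,0,0]
    - [0,0,0]
    - [0,0,0]
    - [0,0,0]
    - [0,0,0]
    - [0,0,0]
    - [0,0,0]
    - [0,0,0]
    - [0,0,0]
    - [0,0,0]
  gripper: [65,65,65,65,65,65,65,65,65,65]

```text
time: 16.2
ee_pos: [0.6436, -0.2766, 0.2035]
tool_rot: [-0.001, 0.807, -0.59, 0.002]
wrist_force: [-0.6, 0.4, -1.1]
gripper_width: 0.065
grip_force: 0.0
```

Run:
```python
from h import *
s=wh();P=r.camera_params("wrist");im=r.grab_frame("wrist");cv2.imwrite('pics/w8.png',im)
for d in r.regions_of("decking_center","wrist")[:1]: print(round(d['p'],2),*rect(d['pixels'],"wrist",.044,P))
for d in r.regions_of("stand_finned","wrist")[:1]: print('fin',round(d['p'],2),*rect(d['pixels'],"wrist",.01,P))
plan(647,113,200,76,10,65)
```

```text
t 16.2 tcp [ 643.6 -276.6  203.5] yawx -72.3 tilt [ 0.004 -0.   ] w 65.0 F [-0.6  0.4 -1.1]
0.76 [ 643.2 -277. ] [ 44.2 111.1] 107.6
fin 0.85 [ 643.6 -275.3] [ 85.1 153.7] 107.7
{"travel": [[-37.0, -12.0, -0.0], [-38.0, -10.0, -0.0], [-38.0, -8.0, -0.0], [-38.0, -6.0, -0.0], [-39.0, -4.0, -0.0], [-39.0, -2.0, -0.0], [-39.0, 1.0, -0.0], [-39.0, 3.0, -0.0], [-38.0, 5.0, -0.0], [-38.6, 6.2, -0.0]], "dr": [[0.0, 0.0, 3.2], [0.0, 0.0, 3.2], [0.0, 0.0, 3.2], [0.0, 0.0, 3.2], [0.0, 0.0, 3.2], [0.0, 0.0, 3.2], [0.0, 0.0, 3.2], [0.0, 0.0, 3.2], [0.0, 0.0, 3.2], [0.0, 0.0, 3.2]], "gripper": [65, 65, 65, 65, 65, 65, 65, 65, 65, 65]}
```

View pics/w8.png

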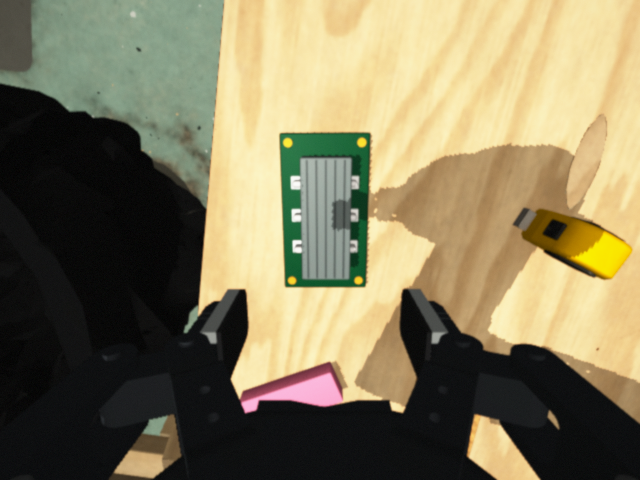

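The decking is seated at (326,218), centred within 2 mm. Its apparent size at z = 44 mm matches, so it is down on the base. Now the cedar.

Emit:
move_arm:
  travel:
    - [-37,-12,0]
    - [-38,-10,0]
    - [-38,-8,0]
    - [-38,-6,0]
    - [-39,-4,0]
    - [-39,-2,0]
    - [-39,1,0]
    - [-39,3,0]
    - [-38,5,0]
    - [-38,6,0]
  dr:
    - [0,0,3.2]
    - [0,0,3.2]
    - [0,0,3.2]
    - [0,0,3.2]
    - [0,0,3.2]
    - [0,0,3.2]
    - [0,0,3.2]
    - [0,0,3.2]
    - [0,0,3.2]
    - [0,0,3.2]
  gripper: [65,65,65,65,65,65,65,65,65,65]

```text
time: 17.35
ee_pos: [0.647, 0.1135, 0.1996]
tool_rot: [-0.001, -0.613, 0.79, 0.0]
wrist_force: [0.3, -0.7, -0.4]
gripper_width: 0.0651
grip_force: 0.0
```

Emit:
move_arm:
  travel:
    - [0,0,0]
    - [0,0,0]
    - [0,0,0]
  dr:
    - [0,0,0]
    - [0,0,0]
    - [0,0,0]
  gripper: [65,65,65]

```text
time: 17.65
ee_pos: [0.6474, 0.1115, 0.2002]
tool_rot: [-0.001, -0.613, 0.79, 0.0]
wrist_force: [-0.3, 0.0, -0.3]
gripper_width: 0.0647
grip_force: 0.0
```

Run:
```python
from h import *
s=wh();P=r.camera_params("wrist");im=r.grab_frame("wrist");cv2.imwrite('pics/w9.png',im)
for d in r.regions_of("cedar_center","wrist")[:3]: print(round(d['p'],2),*rect(d['pixels'],"wrist",.032,P),cv2.mean(im,d['pixels'].astype(np.uint8))[:3])
for d in r.regions_of("stand_red","wrist")[:1]: print('red',round(d['p'],2),*rect(d['pixels'],"wrist",.01,P))
plan(647,113,100,76,3,65)
```

```text
t 17.65 tcp [647.4 111.5 200.2] yawx -104.3 tilt [-0.002 -0.001] w 64.7 F [-0.3  0.  -0.3]
0.83 [496.5 103.4] [ 45.9 106. ] 49.7 (151.917529005958, 125.35277516462841, 217.81138287864533)
0.76 [648.5 116.5] [ 40.2 110.3] 78.5 (93.86578486675744, 140.75802373079168, 189.98035401672826)
0.72 [632.2 -47.1] [41.7 66.5] 39.2 (204.38023797206415, 172.4428349715468, 238.7211588204863)
red 0.87 [651.7 112.6] [ 84.1 152.3] 84.9
{"travel": [[-1.0, 0.0, 34.0], [-0.0, 1.0, 34.0], [-0.8, 0.2, 33.0]], "dr": [[0.0, -0.0, -0.1], [0.0, -0.0, -0.1], [0.0, -0.0, -0.1]], "gripper": [65, 65, 65]}
```

Cedar (brown, 40×110 mm) at (648,116) with heading 78.5°. Descending.

Emit:
move_arm:
  travel:
    - [-3,0.2,35]
    - [-2,0,35]
    - [0,0,35]
    - [0,0,35]
    - [0,0,25]
    - [0,0,15]
    - [0,0,6]
    - [0,0,0]
    - [0,0,0]
    - [0,0,0]
  dr:
    - [0,0,-1.4]
    - [0,0,-1.4]
    - [0,0,0]
    - [0,0,0]
    - [0,0,0]
    - [0,0,0]
    - [0,0,0]
    - [0,0,0]
    - [0,0,0]
    - [0,0,0]
  gripper: [65,65,65,65,65,65,65,65,65,30]

```text
time: 18.8
ee_pos: [0.6498, 0.1173, 0.0169]
tool_rot: [0.001, -0.633, 0.775, -0.0]
wrist_force: [-0.5, 1.0, 1.1]
gripper_width: 0.0519
grip_force: 0.0
```

Emit:
move_arm:
  travel:
    - [0,0,0]
    - [0,0,0]
    - [0,0,0]
    - [0,0,0]
    - [0,0,0]
  dr:
    - [0,0,0]
    - [0,0,0]
    - [0,0,0]
    - [0,0,0]
    - [0,0,0]
  gripper: [30,30,30,30,30]

```text
time: 19.3
ee_pos: [0.6498, 0.1174, 0.017]
tool_rot: [0.001, -0.633, 0.774, -0.0]
wrist_force: [-2.2, 0.2, 7.0]
gripper_width: 0.0384
grip_force: 61.8
```

Emit:
move_arm:
  travel:
    - [0,0,-10]
    - [0,0,-40]
    - [0,0,-40]
    - [0,0,0]
    - [0,0,0]
  dr:
    - [0,0,0]
    - [0,0,0]
    - [0,0,0]
    - [0,0,0]
    - [0,0,0]
  gripper: [30,30,30,30,30]

```text
time: 19.8
ee_pos: [0.6494, 0.1174, 0.1073]
tool_rot: [0.002, -0.632, 0.775, -0.0]
wrist_force: [-0.8, -0.1, -1.4]
gripper_width: 0.0384
grip_force: 61.0
```

Run:
```python
from h import *
s=wh();print(s['grip_force']);P=r.camera_params("wrist");im=r.grab_frame("wrist");cv2.imwrite('pics/w10.png',im)
for d in r.regions_of("cedar_center","wrist")[:3]: print(round(d['p'],2),*rect(d['pixels'],"wrist",s['ee_pos'][2]+.018,P))
for d in r.regions_of("stand_red","wrist")[:1]: print('red',round(d['p'],2),*rect(d['pixels'],"wrist",.01,P))
plan(457.6,292,100,93,8,30)
```

```text
t 19.8 tcp [649.4 117.4 107.3] yawx -101.5 tilt [0.003 0.002] w 38.4 F [-0.8 -0.1 -1.4]
61.041741371154785
0.7 [641.7  11.3] [ 9.6 19.7] 168.4
0.69 [647.6 108.2] [39.3 97. ] 78.7
0.56 [557.8  79.6] [28.1 60.2] 50.2
red 0.95 [649.2  90. ] [ 82.7 107.3] 85.0
{"travel": [[-17.0, 28.0, 1.0], [-18.0, 27.0, 1.0], [-18.0, 27.0, 0.0], [-19.0, 26.0, 1.0], [-20.0, 25.0, 0.0], [-21.0, 25.0, 1.0], [-21.0, 24.0, 0.0], [-22.6, 23.2, 0.7]], "dr": [[0.0, -0.0, -1.8], [0.0, -0.0, -1.8], [0.0, -0.0, -1.8], [0.0, -0.0, -1.8], [0.0, -0.0, -1.8], [0.0, -0.0, -1.8], [0.0, -0.0, -1.8], [0.0, -0.0, -1.8]], "gripper": [30, 30, 30, 30, 30, 30, 30, 30]}
```

View pics/w10.png

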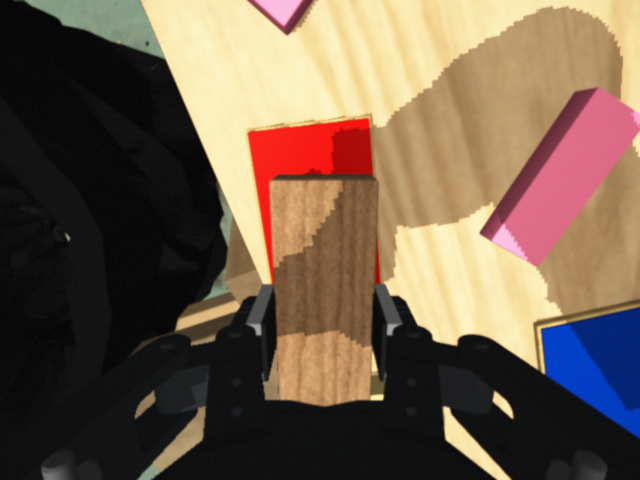

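The brown cedar is held level at (323,290). Carrying it to the blue stand.

Emit:
move_arm:
  travel:
    - [-17,28,0]
    - [-18,27,0]
    - [-18,27,0]
    - [-19,26,0]
    - [-20,25,0]
    - [-21,25,0]
    - [-21,24,0]
    - [-22.6,23.2,0]
    - [0,0,30]
    - [0,0,20]
  dr:
    - [0,0,-1.8]
    - [0,0,-1.8]
    - [0,0,-1.8]
    - [0,0,-1.8]
    - [0,0,-1.8]
    - [0,0,-1.8]
    - [0,0,-1.8]
    - [0,0,-1.8]
    - [0,0,0]
    - [0,0,0]
  gripper: [30,30,30,30,30,30,30,30,30,30]

```text
time: 20.95
ee_pos: [0.457, 0.2924, 0.0537]
tool_rot: [0.001, 0.725, -0.688, -0.0]
wrist_force: [0.4, -0.3, -1.4]
gripper_width: 0.0384
grip_force: 61.0
```

Emit:
move_arm:
  travel:
    - [0,0,0]
    - [0,0,0]
    - [0,0,0]
  dr:
    - [0,0,0]
    - [0,0,0]
    - [0,0,0]
  gripper: [30,30,30]

```text
time: 21.25
ee_pos: [0.4589, 0.2924, 0.056]
tool_rot: [-0.0, 0.725, -0.689, 0.0]
wrist_force: [-0.1, -0.9, 0.3]
gripper_width: 0.0386
grip_force: 61.0
```

Run:
```python
from h import *
wh();plan(457.6,292,17.5,93,5,30)
```

```text
t 21.25 tcp [458.9 292.4  56. ] yawx -87.1 tilt [0.001 0.   ] w 38.6 F [-0.1 -0.9  0.3]
{"travel": [[0.0, 0.0, 8.0], [0.0, 0.0, 8.0], [0.0, 0.0, 7.0], [0.0, 1.0, 8.0], [0.4, 0.4, 7.5]], "dr": [[-0.0, 0.0, -0.0], [-0.0, 0.0, -0.0], [-0.0, 0.0, -0.0], [-0.0, 0.0, -0.0], [-0.0, 0.0, -0.0]], "gripper": [30, 30, 30, 30, 30]}
```

Emit:
move_arm:
  travel:
    - [0,1,14]
    - [0,0,12]
    - [0,0,8]
    - [0,0,4]
    - [0,0,0]
    - [0,0,0]
    - [0,0,0]
  dr:
    - [0,0,0]
    - [0,0,0]
    - [0,0,0]
    - [0,0,0]
    - [0,0,0]
    - [0,0,0]
    - [0,0,0]
  gripper: [30,30,30,30,30,30,30]

```text
time: 21.95
ee_pos: [0.4575, 0.2923, 0.0174]
tool_rot: [-0.0, 0.725, -0.689, 0.0]
wrist_force: [0.1, 0.6, -0.9]
gripper_width: 0.0388
grip_force: 61.0
```

Emit:
move_arm:
  travel:
    - [0,0,0]
    - [0,0,0]
    - [0,0,0]
    - [0,0,0]
    - [0,0,-20]
    - [0,0,-50]
    - [0,0,-50]
    - [0,0,-50]
    - [0,0,0]
    - [0,0,0]
  dr:
    - [0,0,0]
    - [0,0,0]
    - [0,0,0]
    - [0,0,0]
    - [0,0,0]
    - [0,0,0]
    - [0,0,0]
    - [0,0,0]
    - [0,0,0]
    - [0,0,0]
  gripper: [65,65,65,65,65,65,65,65,65,65]

```text
time: 22.95
ee_pos: [0.4577, 0.2927, 0.1889]
tool_rot: [-0.002, 0.725, -0.689, -0.0]
wrist_force: [-0.1, -1.3, -0.8]
gripper_width: 0.065
grip_force: 0.0
```

Run:
```python
from h import *
s=wh();P=r.camera_params("wrist");im=r.grab_frame("wrist");cv2.imwrite('pics/w11.png',im)
for d in r.regions_of("cedar_center","wrist")[:3]: print(round(d['p'],2),*rect(d['pixels'],"wrist",.032,P))
for d in r.regions_of("stand_blue","wrist")[:1]: print('blue',round(d['p'],2),*rect(d['pixels'],"wrist",.01,P))
r.grab_frame("top")
for d in r.regions_of("stand_red","top")[:1]: print('red top',round(d['p'],2),*rect(d['pixels'],"top",.01))
plan(437,-98.7,180,101,10,65)
```

```text
t 22.95 tcp [457.7 292.7 188.9] yawx -87.1 tilt [0.002 0.003] w 65.0 F [-0.1 -1.3 -0.8]
0.87 [503.  133.6] [42.9 54.8] 50.5
0.85 [457.6 290.8] [ 41. 110.] 93.3
blue 0.72 [457.7 292.5] [ 84.4 154. ] 92.9
red top 0.62 [650.2 112.2] [ 84.6 153.6] 84.6
{"travel": [[39.0, 4.0, 1.0], [39.0, 4.0, 1.0], [39.0, 5.0, 1.0], [39.0, 6.0, 1.0], [38.0, 6.0, 0.0], [38.0, 7.0, 1.0], [38.0, 7.0, 0.0], [39.0, 8.0, 1.0], [38.0, 8.0, 0.0], [38.2, 8.6, 0.7]], "dr": [[0.0, -0.0, -0.8], [0.0, -0.0, -0.8], [0.0, -0.0, -0.8], [0.0, -0.0, -0.8], [0.0, -0.0, -0.8], [0.0, -0.0, -0.8], [0.0, -0.0, -0.8], [0.0, -0.0, -0.8], [0.0, -0.0, -0.8], [0.0, -0.0, -0.8]], "gripper": [65, 65, 65, 65, 65, 65, 65, 65, 65, 65]}
```

The cedar sits centred on blue within 2 mm and 0.4°. Fetching the pine, whose pose on the cork is known.

Emit:
move_arm:
  travel:
    - [39,4,1]
    - [39,4,1]
    - [39,5,1]
    - [39,6,1]
    - [38,6,1]
    - [38,7,1]
    - [38,7,1]
    - [39,8,1]
    - [38,8,0]
    - [38,8.6,0]
  dr:
    - [0,0,-0.8]
    - [0,0,-0.8]
    - [0,0,-0.8]
    - [0,0,-0.8]
    - [0,0,-0.8]
    - [0,0,-0.8]
    - [0,0,-0.8]
    - [0,0,-0.8]
    - [0,0,-0.8]
    - [0,0,-0.8]
  gripper: [65,65,65,65,65,65,65,65,65,65]

```text
time: 24.2
ee_pos: [0.4368, -0.0995, 0.1786]
tool_rot: [0.001, 0.771, -0.637, -0.0]
wrist_force: [1.6, -0.3, 0.8]
gripper_width: 0.065
grip_force: 0.0
```

Emit:
move_arm:
  travel:
    - [0,0,0]
    - [0,0,0]
    - [0,0,0]
  dr:
    - [0,0,0]
    - [0,0,0]
    - [0,0,0]
  gripper: [65,65,65]

```text
time: 24.5
ee_pos: [0.4374, -0.0976, 0.1788]
tool_rot: [0.0, 0.771, -0.637, -0.0]
wrist_force: [-0.3, -0.6, -0.2]
gripper_width: 0.0652
grip_force: 0.0
```

Run:
```python
from h import *
wh();P=r.camera_params("wrist");r.grab_frame("wrist")
for d in r.regions_of("pine_center","wrist")[:2]: print(round(d['p'],2),*rect(d['pixels'],"wrist",.025,P))
plan(437,-99,10,101,4,65)
```

```text
t 24.5 tcp [437.4 -97.6 178.8] yawx -79.1 tilt [-0.001 -0.   ] w 65.2 F [-0.3 -0.6 -0.2]
0.88 [436.4 -98.8] [ 45.6 139.7] 101.0
{"travel": [[0.0, 0.0, 42.0], [1.0, 0.0, 42.0], [0.0, 0.0, 43.0], [0.8, 0.9, 42.1]], "dr": [[0.0, 0.0, -0.0], [0.0, 0.0, -0.0], [0.0, 0.0, -0.0], [0.0, 0.0, -0.0]], "gripper": [65, 65, 65, 65]}
```

Emit:
move_arm:
  travel:
    - [1,0.7,35]
    - [0,0,35]
    - [0,0,35]
    - [0,0,30]
    - [0,0,20]
    - [0,0,14]
    - [0,0,0]
    - [0,0,0]
    - [0,0,0]
    - [0,0,0]
  dr:
    - [0,0,0]
    - [0,0,0]
    - [0,0,0]
    - [0,0,0]
    - [0,0,0]
    - [0,0,0]
    - [0,0,0]
    - [0,0,0]
    - [0,0,0]
    - [0,0,0]
  gripper: [65,65,65,65,65,65,65,65,30,30]

```text
time: 25.6
ee_pos: [0.4379, -0.0986, 0.0116]
tool_rot: [-0.001, 0.771, -0.637, 0.001]
wrist_force: [1.0, 1.1, -0.8]
gripper_width: 0.0426
grip_force: 60.7
```

Emit:
move_arm:
  travel:
    - [0,0,0]
    - [0,0,0]
    - [0,0,0]
    - [0,0,0]
    - [0,0,-10]
    - [0,0,-40]
    - [0,0,-50]
    - [0,0,0]
    - [0,0,0]
  dr:
    - [0,0,0]
    - [0,0,0]
    - [0,0,0]
    - [0,0,0]
    - [0,0,0]
    - [0,0,0]
    - [0,0,0]
    - [0,0,0]
    - [0,0,0]
  gripper: [30,30,30,30,30,30,30,30,30]

```text
time: 26.5
ee_pos: [0.4379, -0.0988, 0.1127]
tool_rot: [-0.002, 0.771, -0.637, 0.002]
wrist_force: [0.8, -0.3, -2.0]
gripper_width: 0.0421
grip_force: 61.5
```

Run:
```python
from h import *
s=wh();print(s['grip_force']);plan(651,112.5,110,84.8,8,30)
```

```text
t 26.5 tcp [437.9 -98.8 112.7] yawx -79.1 tilt [0.005 0.001] w 42.1 F [ 0.8 -0.3 -2. ]
61.489402055740356
{"travel": [[-21.0, -31.0, 0.0], [-22.0, -30.0, 1.0], [-23.0, -30.0, 0.0], [-24.0, -29.0, 1.0], [-25.0, -28.0, 0.0], [-26.0, -27.0, 1.0], [-27.0, -26.0, 0.0], [-27.8, -25.1, 1.0]], "dr": [[-0.0, 0.0, 2.0], [-0.0, 0.0, 2.0], [-0.0, 0.0, 2.0], [-0.0, 0.0, 2.0], [-0.0, 0.0, 2.0], [-0.0, 0.0, 2.0], [-0.0, 0.0, 2.0], [-0.0, 0.0, 2.0]], "gripper": [30, 30, 30, 30, 30, 30, 30, 30]}
```

Emit:
move_arm:
  travel:
    - [-21,-31,0]
    - [-22,-30,0]
    - [-23,-30,0]
    - [-24,-29,0]
    - [-25,-28,0]
    - [-26,-27,0]
    - [-27,-26,0]
    - [-27.8,-25.1,0]
    - [0,0,30]
    - [0,0,25]
  dr:
    - [0,0,2]
    - [0,0,2]
    - [0,0,2]
    - [0,0,2]
    - [0,0,2]
    - [0,0,2]
    - [0,0,2]
    - [0,0,2]
    - [0,0,0]
    - [0,0,0]
  gripper: [30,30,30,30,30,30,30,30,30,30]

```text
time: 27.5
ee_pos: [0.6497, 0.113, 0.0531]
tool_rot: [-0.001, -0.675, 0.738, 0.0]
wrist_force: [-0.3, -0.4, -1.1]
gripper_width: 0.0425
grip_force: 61.4
```

Emit:
move_arm:
  travel:
    - [0,0,0]
    - [0,0,0]
    - [0,0,0]
  dr:
    - [0,0,0]
    - [0,0,0]
    - [0,0,0]
  gripper: [30,30,30]

```text
time: 27.8
ee_pos: [0.6507, 0.1123, 0.0566]
tool_rot: [0.001, -0.675, 0.738, -0.0]
wrist_force: [-0.2, 1.0, -0.3]
gripper_width: 0.0425
grip_force: 61.4
```

Run:
```python
from h import *
wh();plan(651,112.5,16.5,84.8,4,30)
```

```text
t 27.8 tcp [650.7 112.3  56.6] yawx -95.1 tilt [0.001 0.   ] w 42.5 F [-0.2  1.  -0.3]
{"travel": [[-0.0, -0.0, 10.0], [-0.0, -0.0, 10.0], [-0.0, -0.0, 10.0], [-0.3, -0.2, 10.1]], "dr": [[-0.0, 0.0, 0.0], [-0.0, 0.0, 0.0], [-0.0, 0.0, 0.0], [-0.0, 0.0, 0.0]], "gripper": [30, 30, 30, 30]}
```

Emit:
move_arm:
  travel:
    - [0,0,14]
    - [0,0,12]
    - [0,0,9]
    - [0,0,5]
    - [0,0,0]
    - [0,0,0]
    - [0,0,0]
  dr:
    - [0,0,0]
    - [0,0,0]
    - [0,0,0]
    - [0,0,0]
    - [0,0,0]
    - [0,0,0]
    - [0,0,0]
  gripper: [30,30,30,30,30,30,30]

```text
time: 28.5
ee_pos: [0.6496, 0.112, 0.0157]
tool_rot: [-0.0, -0.675, 0.738, 0.0]
wrist_force: [-3.3, -0.2, 5.9]
gripper_width: 0.0422
grip_force: 62.2
```

Emit:
move_arm:
  travel:
    - [0,0,0]
    - [0,0,0]
    - [0,0,0]
    - [0,0,0]
    - [0,0,-20]
    - [0,0,-50]
    - [0,0,-50]
    - [0,0,-50]
    - [0,0,0]
    - [0,0,0]
  dr:
    - [0,0,0]
    - [0,0,0]
    - [0,0,0]
    - [0,0,0]
    - [0,0,0]
    - [0,0,0]
    - [0,0,0]
    - [0,0,0]
    - [0,0,0]
    - [0,0,0]
  gripper: [65,65,65,65,65,65,65,65,65,65]

```text
time: 29.5
ee_pos: [0.6507, 0.1126, 0.1871]
tool_rot: [0.002, -0.675, 0.738, -0.0]
wrist_force: [0.1, -1.3, -0.9]
gripper_width: 0.0654
grip_force: 0.0
```

Run:
```python
from h import *
s=wh();P=r.camera_params("wrist");im=r.grab_frame("wrist");cv2.imwrite('pics/w12.png',im)
for d in r.regions_of("pine_center","wrist")[:1]: print(round(d['p'],2),*rect(d['pixels'],"wrist",.029,P))
for d in r.regions_of("stand_red","wrist")[:1]: print('red',round(d['p'],2),*rect(d['pixels'],"wrist",.01,P))
im=r.grab_frame("scene");cv2.imwrite('pics/s2.png',cv2.resize(im[100:400,180:480],None,fx=2,fy=2))
```

```text
t 29.5 tcp [650.7 112.6 187.1] yawx -95.1 tilt [0.003 0.002] w 65.4 F [ 0.1 -1.3 -0.9]
0.82 [649.7 112. ] [ 43.6 138. ] 84.8
red 0.85 [651.7 112.7] [ 83.  151.5] 84.8
```

View pics/s2.png

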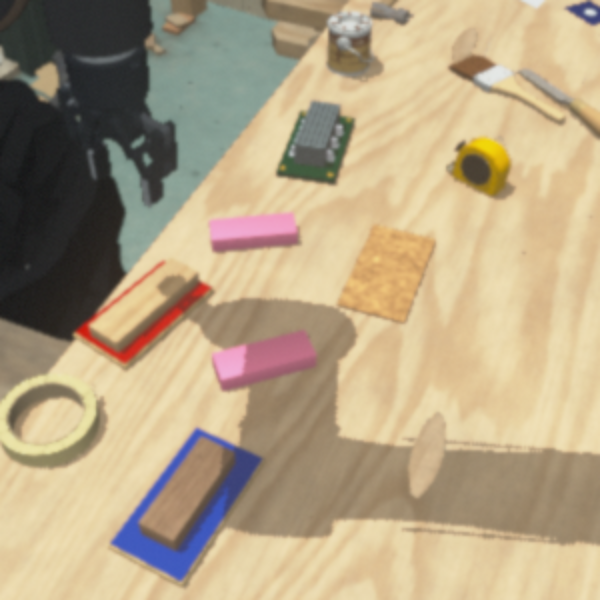

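All three are in place: decking at (317,135) on the fins, pine at (145,305) on red, and cedar at (187,492) on blue. The bystanders haven't moved and the gripper is clear. Handing in.

```bash
python3 -c "
from station import r
print(r.sign_off())"
```

```text
the job is handed in; nothing more can be done
None
```

The job is handed in at about 30 s of the 112 s allowed: decking seated on the finned stand, cedar on blue and pine on red, each measured within about 2 mm of its stand's centre; `sign_off` returned no verdict.

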